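Push the sample shuttle home and lock it with the pull-and-flip toggle

TASK

Gently push the white shuttle with its sample dish along its track until it is fully home against the grey stop with the two black bumpers. Then lock it there: pull the red T-handle of the locking toggle outward, swing it over to the other notch and let its spring draw it fully in. Keep the dish in its nest and leave the tube, the weight and the folder where they are.

Things in the scene. Friction and masses are not known exactly. Their poses are not given: they have to be found in the camera images.
- station: Fixed fixture: aluminium base 150 x 246 mm, top 20 mm above the desk; shuttle track (rails 14 mm high) along its y; blue housing 62 x 100 mm, top at 68 mm, front face at x = -36 mm. Origin on the desk under the toggle's pivot; x points from the handle side across the track, y along the track to the home stop, z up. The track's open end has a low bar at y = -111 mm, top at 32 mm.
- home_stop (a point): Centre of the home stop's face (station x = +68.5 mm, y = +122 mm, 40 mm above the desk): a grey block 70 mm wide with two black bumpers, top 50 mm above the desk. The shuttle is home when its leading end touches this face.
- shuttle: Loose white block 70 (x) x 110 (y) x 32 mm high, about 0.4 kg, in the track with 1.5 mm side play; origin at the centre of its underside, axes as the station's. It slides along the track with plain friction. Home: origin at station x = +68.5, y = +67 mm. It starts 45 to 95 mm short of that.
- push_plate (a point): Centre of the face to push on the yellow upright plate at the shuttle's trailing end, on the side away from the home stop, 55 mm behind the shuttle's origin, 76 mm above the desk. Plate 50 mm wide across the track, 8 mm thick, from 52 to 92 mm above the desk. Push along the station's +y.
- toggle_pivot (a point): Pivot axis (vertical) of the toggle, 42 mm above the desk, at the station's x = y = 0.
- toggle_bar (a point): Centre of the red T-handle bar: level, square to the bat, 68 mm long, 12 mm thick, a 17 mm ball in its middle. The bat is a level steel rod 10 mm thick from the pivot to the bar, 42 mm above the desk. Bar 92 mm from the pivot when in, 108 mm when out; at least 43 mm of bat are bare between housing and bar, so a finger fits down behind the bar on either side of the bat.
- toggle_turn (a joint): Swing of the toggle about its pivot, rad: 0 = free notch (start; handle leans toward the home-stop side), 0.8 = locked notch; stops at both. Grows anticlockwise from above: the handle's direction is the station's -x turned by (value - 0.4) about z. Easy to turn once pulled. A brass latch arm beyond the pivot swings in behind the shuttle; a shuttle that is not home blocks it.
- toggle_pull (a joint): How far the bat is pulled out along its own length, m: 0 = sprung fully in, 0.016 = right out. The spring pulls back with 5 N when in and 9 N when right out. A steel keystone between the notches stops the swing until it is pulled out at least 12 mm; it drops in again only within about 0.05 rad of either end.
- dish: Shallow round dish with sample flakes, 60 mm across, 14 mm high, loose, lying on the shuttle between four low black lips (5 mm high). Origin at the centre of its underside; centred 10 mm ahead of the shuttle's origin.
- swab_tube: Pale tube of cotton swabs, 52 mm across, 76 mm high, standing; bystander. Origin at the underside.
- weight: Brown leather-covered press weight, 45 x 65 x 34 mm; bystander. Origin at the underside.
- folder: Cream bone folder, a flat blunt blade 148 x 22 x 4 mm, lying; bystander. Origin at the underside.
- nest (a point): Middle of the dish's nest on the shuttle's top, where the centre of the dish's underside belongs (52 mm above the desk); the four lips leave the dish about 2.5 mm of play.
There are look-alikes about, which are no part of the job. What is shaped like the dish but blue or orange is not meant.

How it is judged:
On the way, in this order (a step that is already met when the one before it is completed fails the run):
1. the shuttle is fully home (within 5 mm of the stop) with the toggle still in the free notch (y of shuttle in the frame of station above 0.062 m and value of joint toggle_turn below 0.15 rad), for 0.2 s.
2. the toggle is pulled out at least 10 mm (value of joint toggle_pull above 0.01 m), for 0.1 s.
3. the toggle stands in the locked notch, sprung in (value of joint toggle_turn above 0.73 rad and value of joint toggle_pull below 0.004 m), for 0.2 s.
At the end, for the whole second after the job is handed in: The shuttle stands level in its track within 6 mm of the home stop; the toggle is in the locked notch (turned more than 0.73 rad) and sprung in to within 4 mm; the dish lies flat in its nest on the shuttle (within 8 mm of its middle); shuttle and dish are at rest (all of step 3 and y of shuttle in the frame of station above 0.061 m and horizontal distance between shuttle and station below 0.11 m and angle between each of shuttle, dish's own z axis and vertical below 0.06 rad and distance between dish and nest below 0.008 m and linear speed of each of shuttle, dish below 0.01 m/s); the robot touches nothing.
It fails at once if the dish leaves its nest (lies tilted more than 0.25 rad or more than 15 mm off) (angle between dish's own z axis and vertical above 0.25 rad or distance between dish and nest above 0.015 m).
It fails at once if the shuttle is knocked along faster than 0.25 m/s (linear speed of shuttle above 0.25 m/s).
It fails at once if the tube, the weight or the folder is moved more than 20 mm (distance of any of swab_tube, weight, folder from where it was at the start of the episode above 0.02 m).
It also fails if it takes over 45 s, if anything falls off the work surface, if the arm or the gripper's body presses on something with over 40 N, if the wrist force passes 120 N, or if a joint passes its speed limit or range.

ROBOT

A 6-joint arm with a two-finger parallel gripper is mounted at the origin on a cart in front of the work surface, level with it; the furniture and walls round the work are solid. World frame = base frame: x ahead of the robot, y to its left, z up, the work surface at z = 0. Lengths are in m, angles in rad, forces in N, time in s.
With the tool pointing down it reaches from about 0.425 to 0.95 m from the base axis. Payload 3.5 kg.
Tool frame: the origin (TCP) lies between the finger pads; the fingertips stand 11 mm ahead of it and the grasp point (between the pads) lies 8 mm behind it (env.tip_extent is the z of the fingertips in the tool frame, in m); z points along the fingers, y is the line along which they close (so a half turn about z gives the same grasp; the last joint's range is limited). The gripper opens to 85 mm and grips with 20 to 120 N. Pads are 22 mm wide; open, the fingers measure 114 mm over their backs; the gripper's body (76 mm by 85 mm) begins 54 mm behind the grasp point. The pads swing forward as they close: fully open they stand 13 mm farther back than shut.
Start: joints at [-1.301, 0.286, 1.577, -0, 1.279, -0.15], TCP at [0.275, -0.616, 0.242] pointing down, gripper open.
Joint ranges: [-2.77, 2.77], [-0.9, 2.22], [0.21, 2.48], [-1.53, 4.67], [0.24, 2.81], [-2.84, 2.84]. Speed limits (rad/s): [2.79, 2.79, 3.14, 3.14, 3.14, 3.14].

INTERFACE

Orientations are given as a unit quaternion [w, x, y, z].
In Python, from workcell import env, imaging gives the robot as it stands.
- The arm moves only by the shell command python3 -m pendant 'ROWS' [OPENING] [FORCE]. ROWS is JSON, a list of rows, each a list of 2 entries, a list of its own where there are three numbers: the shift along the tool's x, y, z in mm, then the turn about the tool's z in degrees. A call has 1 to 10 rows; each row shifts and turns the commanded pose from where the row before left it, along the tool's axes as they then stand; what a row does not reach is not made up. A row lasts 1/8 s, in which the tool goes at most 62.5 mm and 10.7 degrees, less where a joint would pass 70% of its speed; a pose out of reach is approached as far as the arm can. A call is refused whole if a number of a shift passes 62.5 or a number of a turn 10.7, either way. A call with a gripper value outside its range is refused whole. OPENING is the closure, from 0 (fully open) to 1 (shut), set as the call begins (- or left out, the last holds). The fingers move at their own pace and stop on an object; FORCE is the grip in N (left out, the last holds). Time passes only in rows, so rows that do not move let the fingers close. It gives the time, the measured TCP pose, the force, the opening and the grip force at its end, in the units of the state.
- env.read_state(): the state, without advancing time (a new reading comes with each control period).
- imaging.snapshot(name): name is "side" or "top" or "wrist"; returns the picture (420x560x3 uint8, blue, green, red); there is no depth.
- imaging.calibration(name): a dict with "fx", "fy", "cx", "cy" (pixels), "pose" (4x4, takes a point from camera to world coordinates). Camera axes: x right, y down, z forward; pixel columns grow to the right and rows downward; lengths in m; the calibration is good to about 2 mm. A picture is of the moment at which its call begins: read the wrist's pose just before it. calibration takes no time and is no camera call; for the wrist camera it gives the pose at the moment of the call.
- env.job_done(): hands the job in; it is judged then, once.
The state is a dict: "time_s": time; "joint_positions": joint angles; "qvel": joint speeds; "effort": joint torques, N m; "tool_pos": TCP position; "eef_rot": TCP orientation; "force": force on the tool from outside, world axes, zero at the start; "torque": the same for the moment, N m; "gripper_width": finger opening in m; "gripper_force": force on a finger pad.
Only numpy, scipy, OpenCV 4.12 (cv2) and the standard library are available. Lean on these libraries where they do the work, as an engineer would, in place of code of your own. Each camera call takes 0.05 s, during which the arm holds its last target. There are 200 camera calls.

## Working session

There is one attempt and no reset: what is moved stays moved. The work goes in short steps, Python scripts to look and compute and a shell command to move; the robot and the scene stay as the last step left them, time stands still between calls to the robot, and variables do not carry over. Pictures are saved under pics/ and viewed, at most 10 in all, crops included, and the job is handed in when it is done.

```bash
mkdir -p pics; python3 - <<'E'
from workcell import env, imaging
import cv2
for n in ("top","side"):
    cv2.imwrite(f"pics/{n}1.png",cv2.resize(imaging.snapshot(n),(784,588)))
    c=imaging.calibration(n);print(n,c['fx'],c['cx'],c['cy'],c['pose'].round(3).tolist() if hasattr(c['pose'],'round') else c['pose'])
s=env.read_state();print(s['tool_pos'],s['eef_rot'],env.tip_extent,s['gripper_width'])
E
```

```text
top 423.1835690802963 290.1246910175777 204.02927473358022 [[-0.038, -0.975, 0.221, 0.331], [-0.999, 0.038, -0.004, 0.04], [-0.004, -0.221, -0.975, 0.998], [0.0, 0.0, 0.0, 1.0]]
side 509.1651450216415 281.32447160527636 208.66478650322023 [[-0.865, -0.276, 0.418, -0.016], [-0.501, 0.475, -0.723, 0.959], [0.001, -0.836, -0.549, 0.807], [0.0, 0.0, 0.0, 1.0]]
[ 0.27499603 -0.61580749  0.24106017] [-1.09290966e-03  9.78048419e-01  2.08374880e-01 -7.34829562e-05] 0.011 0.08540768238607233
```

View pics/top1.png

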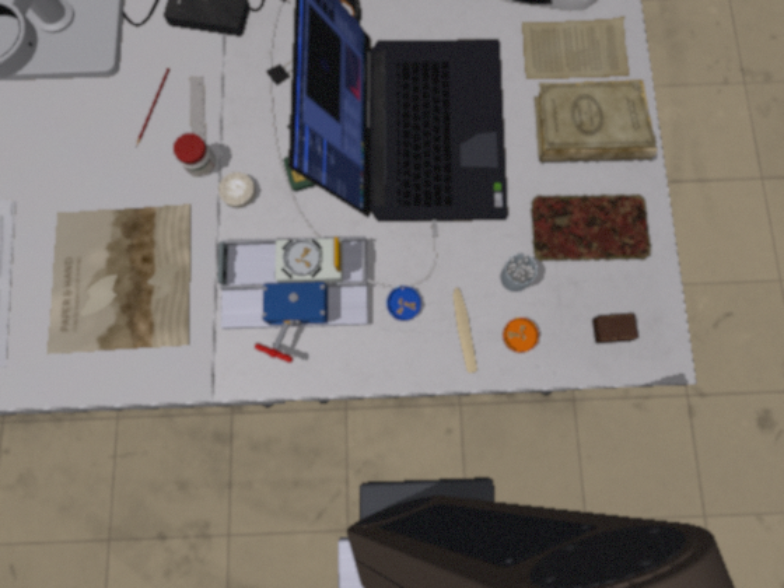

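View pics/side1.png

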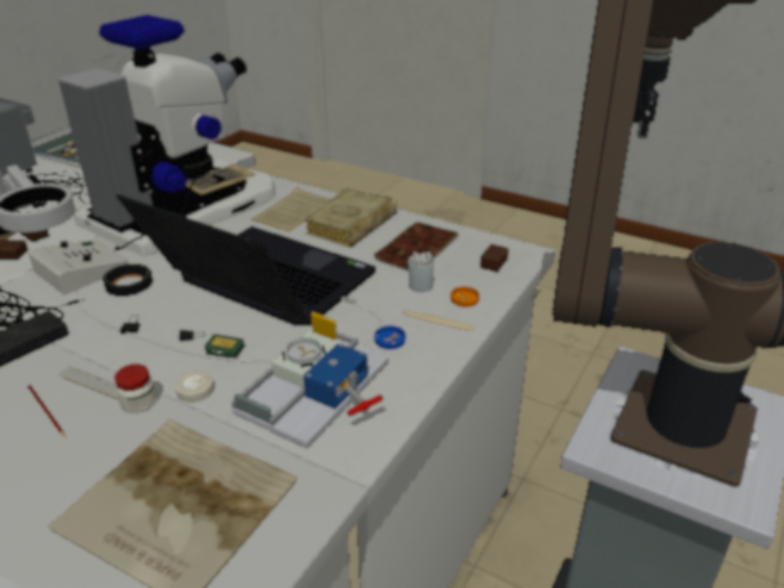

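Candidates (enlarged top view):
- Dish: (303,257), on the white shuttle. The look-alikes are blue (405,303), orange (521,334) and the cream round at (237,188).
- Handle: red bar (273,352). The other red things are the jar lid (190,150) and the pencil.
- Push plate: yellow (337,252).

I choose the dish on the shuttle, the red bar and the yellow plate, and check them in one close crop.

```bash
python3 - <<'E'
from workcell import imaging
import cv2
im=imaging.snapshot("top")
cv2.imwrite("pics/crop1.png",cv2.resize(im[130:265,145:325],None,fx=4.4,fy=4.4,interpolation=cv2.INTER_CUBIC))
E
```

```text
(no output)
```

View pics/crop1.png

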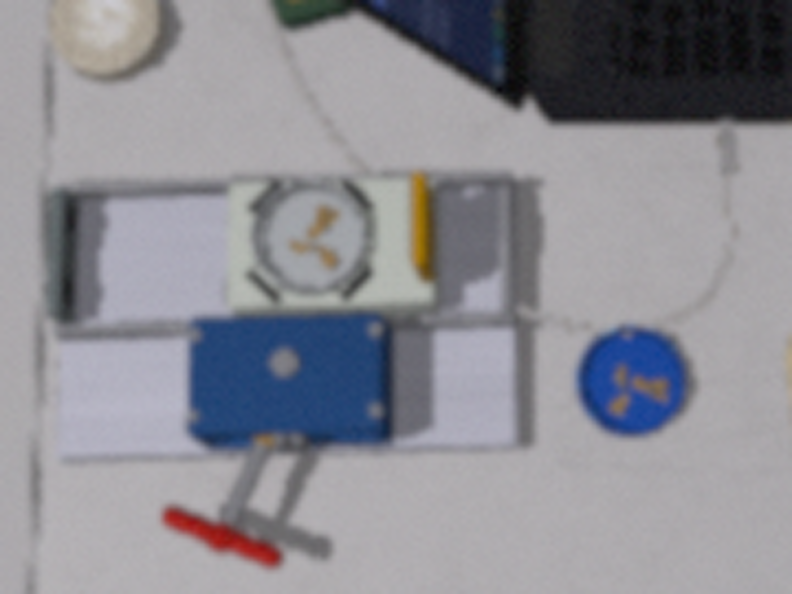

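```bash
cat > h.py <<'E'
import numpy as np
from workcell import imaging
def ray(name,u,v,z,c=None):
    c=c or imaging.calibration(name);P=np.array(c['pose'])
    d=P[:3,:3]@[(u-c['cx'])/c['fx'],(v-c['cy'])/c['fy'],1];o=P[:3,3]
    return o+d*(z-o[2])/d[2]
E
python3 - <<'E'
from h import *
for n,x,y,z in [("hous",193,316,.068),("hous",388,314,.068),("hous",390,438,.068),("hous",196,440,.068),("knob",285,362,.072),
 ("shut",230,180,.052),("shut",436,310,.052),("shut",228,310,.052),("plateT",422,174,.092),("plateB",430,278,.092),("bar",170,516,.042),("bar",278,558,.042),("ball",222,538,.046),
 ("base",62,458,.02),("base",520,446,.02),("stopL",50,190,.05),("stopface",72,315,.05),("lapcorner",520,105,.1),("lapcornerlow",520,105,.0),("lapbase",548,120,.01),("bluedish",633,380,.014),("tube",1648,0,0)]:
    print(n,(ray("top",145+x/4.4,130+y/4.4,z)*1000).round(0))
for n,x,y,z in [("folder",460,290,0),("folder",475,370,0),("lidtop",302,0,.2),("lidcorner",366,212,.02)]:
    print(n,(ray("top",x/1.4,y/1.4,z)*1000).round(0))
E
```

```text
hous [555. 264.  68.]
hous [552. 164.  68.]
hous [488. 164.  68.]
hous [490. 262.  68.]
knob [528. 216.  72.]
shut [632. 249.  52.]
shut [557. 141.  52.]
shut [561. 250.  52.]
plateT [619. 143.  92.]
plateB [564. 140.  92.]
bar [456. 281.  42.]
bar [432. 225.  42.]
ball [443. 253.  46.]
base [492. 344.  20.]
base [489. 101.  20.]
stopL [631. 346.  50.]
stopface [562. 332.  50.]
lapcorner [651.  92. 100.]
lapcornerlow [687.  98.   0.]
lapbase [674.  82.  10.]
bluedish [523.  40.  14.]
tube [ 724. -548.    0.]
folder [545. -57.   0.]
folder [407. -74.   0.]
lidtop [972. 181. 200.]
lidcorner [686. 100.  20.]
```

```bash
python3 -m pendant '[[[44,-40,0],0],[[44,-40,0],0],[[44,-40,0],0],[[44,-40,0],0],[[44,-40,0],0],[[44,-40,0],0],[[44,-40,0],0],[[44,-40,0],0],[[44,-40,0],0],[[44,-40,0],0]]' 1 40
```

```text
time_s: 1.4
tool_pos: [0.5142, -0.0698, 0.2423]
eef_rot: [0.0, 0.978, 0.208, 0.0]
force: [0.5, -0.7, -0.2]
gripper_width: 0.0001
gripper_force: 0.0
```

```bash
python3 -m pendant '[[[0,0,0],-9.3],[[0,0,0],-9.3],[[0,0,0],-9.3],[[0,0,0],-9.3],[[0,0,0],-9.3],[[0,0,0],-9.3],[[0,0,0],-9.3],[[0,0,0],0],[[0,0,0],0]]'
python3 - <<'E'
from h import *
from workcell import env
s=env.read_state();w,x,y,z=s['eef_rot'];h=2*np.arctan2(y,x);c,n=np.cos(h),np.sin(h)
d=np.array([588,90,200])-np.array(s['tool_pos'])*1000
print(np.degrees(h),d,d[0]*c+d[1]*n,d[0]*n-d[1]*c,s['force'])
E
```

```text
time_s: 2.52
tool_pos: [0.5138, -0.0717, 0.2421]
eef_rot: [-0.0, 0.713, 0.701, -0.0]
force: [-0.6, 0.3, 0.4]
gripper_width: 0.0002
gripper_force: 0.0
89.0208119482807 [ 74.23469161 161.74385163 -42.14764165] 162.9888451893197 71.45977416452862 [-0.63894983  0.27812018  0.37359109]
```

```bash
python3 -m pendant '[[[41,18,0],0],[[41,18,0],0],[[41,18,0],0],[[40,17,0],0],[[0,0,0],0]]'
python3 - <<'E'
from workcell import imaging
import cv2
c=imaging.calibration("wrist");print(c)
cv2.imwrite("pics/w1.png",imaging.snapshot("wrist"))
E
```

```text
time_s: 3.15
tool_pos: [0.5877, 0.0924, 0.242]
eef_rot: [-0.0, 0.712, 0.703, 0.0]
force: [0.4, -1.0, 0.1]
gripper_width: 0.0
gripper_force: 0.0
{'fx': 378.5987189417414, 'fy': 378.5987189417414, 'cx': 284.19302487926296, 'cy': 211.4069622252718, 'pose': array([[ 9.99913445e-01, -1.24025848e-02, -4.39074225e-03,
         5.88099273e-01],
       [-1.31549307e-02, -9.48153605e-01, -3.17540059e-01,
         1.74196463e-01],
       [-2.24780592e-04,  3.17570334e-01, -9.48234693e-01,
         3.72954717e-01],
       [ 0.00000000e+00,  0.00000000e+00,  0.00000000e+00,
         1.00000000e+00]])}
```

View pics/w1.png

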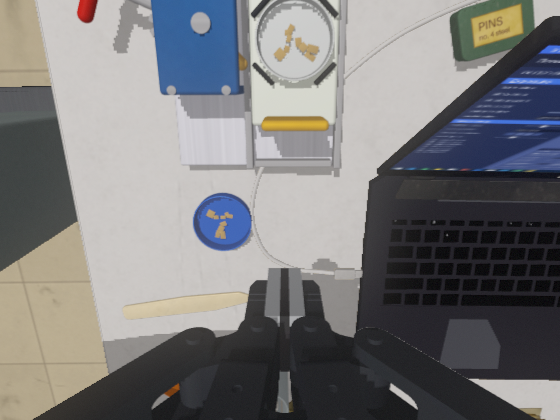

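Wrist view: the plate runs from (262,124) to (329,124), its trailing edge at row 130. The laptop lid's near corner is at (380,172), so I work clear of it. The blue dish at (222,222) and the folder are off the path.

```bash
python3 - <<'E'
from h import *
c=imaging.calibration("wrist")
for n,u,v,z in [("plate",262,130,.092),("plate",329,130,.092),("shutR",338,118,.052),("shutL",250,118,.052),("hous",240,94,.068),("hous",160,94,.068),("knob",200,22,.072),("barend",86,18,.042),("lap",380,172,.02),("lap",440,123,.1),("base",180,164,.02),("dish",297,40,.06)]:
    print(n,(ray("wrist",u,v,z,c)*1000).round())
E
```

```text
plate [571. 142.  92.]
plate [620. 141.  92.]
shutR [632. 146.  52.]
shutL [559. 147.  52.]
hous [553. 166.  68.]
hous [492. 167.  68.]
knob [528. 216.  72.]
barend [432. 225.  42.]
lap [677.  93.  20.]
lap [697. 146. 100.]
base [488. 103.  20.]
dish [598. 205.  60.]
```

```bash
python3 -m pendant '[[[0,4,42],0],[[0,0,42],0],[[0,0,42],0],[[0,0,40],0],[[15,0,0],0],[[10,0,0],0],[[5,0,0],0],[[5,0,0],0],[[5,0,0],0]]'
```

```text
time_s: 4.32
tool_pos: [0.5924, 0.1305, 0.0773]
eef_rot: [0.001, 0.712, 0.702, 0.001]
force: [0.1, 0.3, 0.3]
gripper_width: 0.0
gripper_force: 0.0
```

```bash
python3 -m pendant '[[[8,0,0],0],[[8,0,0],0],[[9,0,0],0],[[9,0,0],0],[[9,0,0],0],[[9,0,0],0],[[9,0,0],0],[[6,0,0],0]]'
```

```text
time_s: 5.32
tool_pos: [0.5928, 0.1978, 0.0763]
eef_rot: [-0.0, 0.712, 0.702, -0.0]
force: [-0.2, -3.5, 3.1]
gripper_width: -0.0002
gripper_force: 2.1
```

```bash
python3 -m pendant '[[[4,0,0],0],[[4,0,0],0],[[3,0,0],0],[[3,0,0],0],[[2,0,0],0]]'; python3 -m pendant '[[[2,0,0],0],[[2,0,0],0]]';python3 -m pendant '[[[2,0,0],0],[[0,0,0],0]]'
```

```text
time_s: 5.95
tool_pos: [0.5931, 0.2132, 0.0763]
eef_rot: [-0.0, 0.712, 0.702, -0.0]
force: [0.1, -3.6, 3.5]
gripper_width: 0.0001
gripper_force: 2.0
time_s: 6.2
tool_pos: [0.5931, 0.2172, 0.0762]
eef_rot: [-0.0, 0.712, 0.702, -0.0]
force: [-0.3, -4.5, 2.5]
gripper_width: -0.0004
gripper_force: 2.0
time_s: 6.45
tool_pos: [0.5936, 0.2183, 0.0763]
eef_rot: [0.001, 0.712, 0.702, -0.0]
force: [1.5, -6.0, 2.9]
gripper_width: 0.0
gripper_force: 3.2
```

```bash
python3 -m pendant '[[[2,0,0],0],[[0,0,0],0]]';python3 -m pendant '[[[2,0,0],0],[[0,0,0],0]]'
```

```text
time_s: 6.7
tool_pos: [0.5943, 0.2186, 0.0764]
eef_rot: [0.002, 0.712, 0.702, -0.001]
force: [0.9, -10.7, 1.3]
gripper_width: -0.0001
gripper_force: 5.8
time_s: 6.95
tool_pos: [0.5944, 0.2186, 0.0765]
eef_rot: [0.003, 0.712, 0.702, -0.003]
force: [1.2, -16.5, 4.7]
gripper_width: -0.0002
gripper_force: 8.6
```

Contact force builds with no more travel, so the shuttle is home. Next I back off and go over to the handle.

```bash
python3 -m pendant '[[[-8,0,0],0],[[-25,0,0],0],[[0,0,-50],0],[[0,0,-50],0],[[15,-53,0],0],[[15,-53,0],0],[[15,-54,0],0],[[0,0,0],8],[[0,0,0],8],[[0,0,0],8]]' 0.55 40; python3 -m pendant '[[[0,0,0],0],[[0,0,0],0]]'
python3 - <<'E'
from workcell import imaging,env
import cv2,json
c=imaging.calibration("wrist");c['pose']=c['pose'].tolist();json.dump(c,open("w2.json","w"))
cv2.imwrite("pics/w2.png",imaging.snapshot("wrist"))
E
```

```text
time_s: 8.2
tool_pos: [0.4324, 0.2387, 0.1758]
eef_rot: [-0.001, 0.844, 0.537, 0.0]
force: [-0.0, 0.6, -0.7]
gripper_width: 0.0383
gripper_force: 0.0
time_s: 8.45
tool_pos: [0.4331, 0.2379, 0.176]
eef_rot: [-0.001, 0.842, 0.539, -0.0]
force: [-0.7, 0.3, -0.5]
gripper_width: 0.0385
gripper_force: 0.0
```

View pics/w2.png

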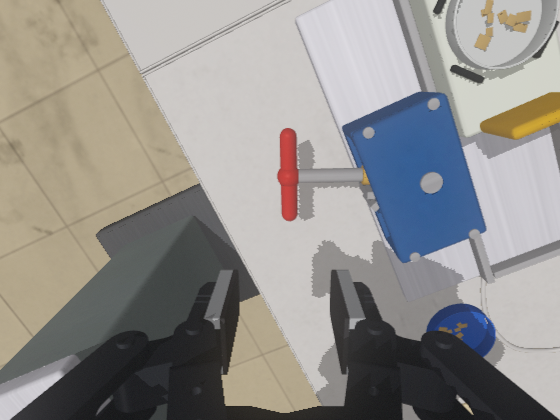

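The bar runs from (288,128) to (290,220) with the ball at (288,176), square to the jaws. The bat enters the housing at (365,176). The dish is still in its nest.

```bash
python3 - <<'E'
from h import *
import json
from workcell import env
c=json.load(open("w2.json"))
for n,u,v,z in [("e+",288,128,.044),("ball",288,176,.046),("e-",290,220,.044),("knob",431,182,.072)]:
    print(n,(ray("",u,v,z,c)*1000).round())
e0,e1=[ray("",u,v,.044,c)[:2]*1000 for u,v in((288,128),(290,220))]
m=(e0+e1)/2;e=(e0-e1)/np.linalg.norm(e0-e1)
s=env.read_state();w,x,y,z=s['eef_rot'];h=2*np.arctan2(y,x);cc,n=np.cos(h),np.sin(h)
t=m-20*e;d=t-np.array(s['tool_pos'][:2])*1000
print("len",np.linalg.norm(e0-e1),"mid",m,"edir",np.degrees(np.arctan2(e[1],e[0])),"h",np.degrees(h),"target",t,"tool",d[0]*cc+d[1]*n,d[0]*n-d[1]*cc)
E
```

```text
e+ [457. 286.  44.]
ball [443. 256.  46.]
e- [431. 224.  44.]
knob [527. 220.  72.]
len 66.68716728174405 mid [443.84542881 255.07359586] edir 66.70087885513244 h 65.25191562157815 target [435.93480052 236.70454689] tool 0.16770821220611998 2.931739128365287
```

```bash
python3 -m pendant '[[[0,3,40],0],[[0,0,40],0],[[0,0,40],0],[[0,0,23],0],[[0,0,0],0]]'; python3 -m pendant '[[[0,0,0],0],[[0,0,0],0],[[0,0,0],0],[[0,0,0],0]]' 1 40
```

```text
time_s: 9.12
tool_pos: [0.4344, 0.2357, 0.0313]
eef_rot: [-0.001, 0.843, 0.539, -0.002]
force: [0.8, -0.1, 0.2]
gripper_width: 0.0387
gripper_force: 0.0
time_s: 9.62
tool_pos: [0.4364, 0.2368, 0.0342]
eef_rot: [-0.0, 0.843, 0.539, 0.001]
force: [-3.5, 4.1, 3.0]
gripper_width: 0.0103
gripper_force: 39.2
```

```bash
python3 -m pendant '[[[0,-4,0],0],[[0,-4,0],0],[[0,-4,0],0],[[0,-3,0],0],[[0,0,0],0]]' - 60
```

```text
time_s: 10.25
tool_pos: [0.4264, 0.2421, 0.0348]
eef_rot: [0.003, 0.842, 0.539, 0.004]
force: [7.2, -3.6, 1.2]
gripper_width: 0.0095
gripper_force: 58.4
```

```bash
python3 -m pendant '[[[0,-2,0],0],[[0,-1,0],0],[[0,0,0],0]]'; python3 -m pendant '[[[0,-2,0],0],[[0,0,0],0]]'
```

```text
time_s: 10.62
tool_pos: [0.424, 0.2432, 0.0349]
eef_rot: [0.003, 0.842, 0.539, 0.004]
force: [7.3, -2.6, -0.6]
gripper_width: 0.01
gripper_force: 58.4
time_s: 10.88
tool_pos: [0.4223, 0.244, 0.0349]
eef_rot: [0.003, 0.842, 0.539, 0.004]
force: [8.3, -3.4, -0.9]
gripper_width: 0.0099
gripper_force: 58.4
```

```bash
python3 -m pendant '[[[-8.5,1.9,0],-4.6],[[-8.5,1.9,0],-4.6],[[-8.5,1.9,0],-4.6],[[0,0,0],0]]'
```

```text
time_s: 11.38
tool_pos: [0.4196, 0.2186, 0.0353]
eef_rot: [0.003, 0.772, 0.635, 0.005]
force: [9.0, -0.9, -2.3]
gripper_width: 0.0101
gripper_force: 58.4
```

```bash
python3 -m pendant '[[[-8.5,1.9,0],-4.6],[[-8.5,1.9,0],-4.6],[[-8.5,1.9,0],-4.6],[[-8.5,1.9,0],-4.6],[[0,0,0],0]]'; python3 -m pendant '[[[-8.5,1.9,0],-4.6],[[-8.5,1.9,0],-4.6],[[-8.5,1.9,0],-4.6],[[0,0,0],0]]'
```

```text
time_s: 12.0
tool_pos: [0.4247, 0.1846, 0.0353]
eef_rot: [0.004, 0.661, 0.75, 0.005]
force: [8.7, 1.7, -2.5]
gripper_width: 0.0099
gripper_force: 58.4
time_s: 12.5
tool_pos: [0.4354, 0.1611, 0.0352]
eef_rot: [0.004, 0.566, 0.824, 0.005]
force: [8.7, 4.2, -1.5]
gripper_width: 0.0098
gripper_force: 58.4
```

```bash
python3 -m pendant '[[[-2,0.4,0],-1],[[-2,0.2,0],0],[[0,0,0],0]]'
```

```text
time_s: 12.88
tool_pos: [0.4365, 0.1586, 0.0351]
eef_rot: [0.003, 0.559, 0.829, 0.005]
force: [6.8, 7.8, -1.5]
gripper_width: 0.0099
gripper_force: 58.7
```

```bash
python3 -m pendant '[[[0.5,5,0],0],[[0,5,0],0],[[0,5,0],0],[[0,3,0],0],[[0,0,0],0]]'
```

```text
time_s: 13.5
tool_pos: [0.4508, 0.165, 0.0343]
eef_rot: [0.001, 0.559, 0.829, 0.002]
force: [3.3, 4.0, 3.1]
gripper_width: 0.01
gripper_force: 59.0
```

```bash
python3 -m pendant '[[[0,0,0],0],[[0,0,0],0],[[0,0,0],0],[[0,0,0],0]]' 0.7;  python3 -m pendant '[[[0,0,-20],0],[[0,0,-40],0],[[0,0,-40],0],[[0,0,-20],0],[[-50,0,0],0],[[0,0,0],0]]'
python3 - <<'E'
from workcell import imaging,env
import cv2,json
c=imaging.calibration("wrist");c['pose']=c['pose'].tolist();json.dump(c,open("w3.json","w"))
cv2.imwrite("pics/w3.png",imaging.snapshot("wrist"))
E
```

```text
time_s: 14.0
tool_pos: [0.4485, 0.1643, 0.0329]
eef_rot: [-0.0, 0.558, 0.83, -0.0]
force: [0.0, 0.7, 0.9]
gripper_width: 0.0258
gripper_force: 0.0
time_s: 14.75
tool_pos: [0.4689, 0.1163, 0.1539]
eef_rot: [0.001, 0.559, 0.829, 0.0]
force: [-0.3, 0.4, -1.5]
gripper_width: 0.026
gripper_force: 0.0
```

View pics/w3.png

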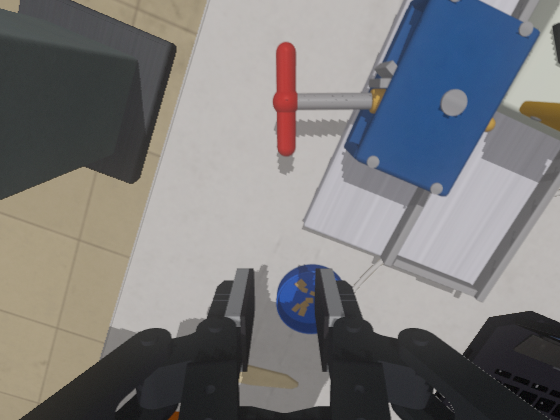

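The bar (286,43)–(286,155) now stands in the other notch, with the ball at (286,101). I check radius, angle and shuttle numerically and with a top crop.

```bash
python3 - <<'E'
from h import *
import json,cv2
c=json.load(open("w3.json"))
g=lambda u,v,z:ray("",u,v,z,c)[:2]*1000
b=(g(286,44,.044)+g(286,154,.044))/2;k=g(454,102,.072);d=b-k;e=g(286,44,.044)-g(286,154,.044)
print(b,k,np.hypot(*d),"turn~",np.radians(np.degrees(np.arctan2(e[1],e[0]))-66.7))
im=imaging.snapshot("top")
cv2.imwrite("pics/crop2.png",cv2.resize(im[130:265,145:325],None,fx=4.4,fy=4.4,interpolation=cv2.INTER_CUBIC))
E
```

```text
[442.41901559 183.47235463] [526.1758531 218.1447967] 90.64979904921398 turn~ 0.7910045605852936
```

View pics/crop2.png

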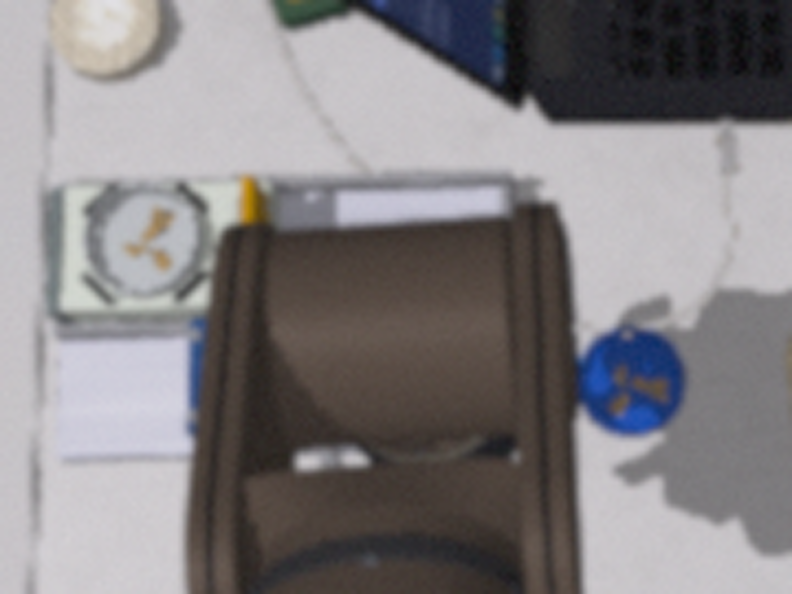

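The shuttle sits against the stop at the left end (x≈65), and the dish at (150,243) is centred between its lips. The bar is 91 mm from the pivot and has turned about 0.79 rad: locked and sprung in. The arm is clear, so I hand in.

```bash
python3 -m pendant '[[[0,0,0],0],[[0,0,0],0],[[0,0,0],0]]'; python3 -c "
from workcell import env
print(env.job_done())"
```

```text
time_s: 15.22
tool_pos: [0.4676, 0.1187, 0.1531]
eef_rot: [-0.0, 0.558, 0.83, -0.0]
force: [0.5, 0.3, 0.4]
gripper_width: 0.0258
gripper_force: 0.0
the job is handed in; nothing more can be done
None
```

I pushed the shuttle home and locked the toggle in the other notch (about 0.79 rad, sprung in), with the dish in its nest, and handed in at about 15 s; the hand-in returned no verdict, and I did not re-measure the tube, weight and folder.

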